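# Set a tube up in the swivel vise on its flip-up roller rest

## Robot

A 6-joint arm with a two-finger parallel gripper is mounted at the origin on the work surface. World frame = base frame: x ahead of the robot, y to its left, z up, the work surface at z = 0. Lengths are in m, angles in rad, forces in N, time in s.
With the tool pointing down it reaches from about 0.25 to 0.725 m from the base axis. Payload 4 kg.
Tool frame: the origin (TCP) lies on the centre line of the jaws, within the pads' length; the fingertips stand tip_reach ahead of it and the grasp point (between the pads) lies 5 mm behind it (tip_reach is the distance from the TCP to the fingertips, in m); z points along the fingers, y is the direction in which the jaws open and shut (so a half turn about z gives the same grasp; the last joint's range is limited). The gripper opens to 85 mm and grips with 20 to 120 N. Pads are 22 mm wide; open, the fingers measure 114 mm over their backs; the gripper's body (76 mm by 85 mm) begins 54 mm behind the grasp point. The pads swing forward as they close: fully open they stand 13 mm farther back than shut.
Start: joints at [1.176, 0.241, 0.005, 1.335, 0, 1.571], TCP at [0.192, 0.462, 0.214] pointing down, gripper open.
Joint ranges: [-2.72, 2.72], [-1.05, 1.87], [-1.09, 1.28], [-1.99, 2.15], [-1.42, 1.44], [-3.14, 3.14]. Speed limits (rad/s): [2.79, 2.79, 3.14, 3.14, 3.14, 3.14].

## Interface

Orientations are given as a unit quaternion [x, y, z, w].
In Python, from workcell import * gives the robot as it stands.
- The arm moves only by the tool arm_command, never from a script. Its arguments are lists of equal length, an entry for each row: "translation": the shift along the tool's x, y, z in cm, a list of three; "turn": the turn about the tool's z in rad; "hand": the closure, from 0 (fully open) to 1 (shut). In form: {"translation": [[x, y, z], ...], "turn": [turn, ...], "hand": [hand, ...]}. A call has 1 to 5 rows; each row is the pose to reach, as a shift and turn from the pose commanded when the call began, along the tool's axes at that moment; what a row does not reach only later rows make up. A row lasts 1/12 s, in which the tool goes at most 41.7 mm and 7.16 degrees, less where a joint would pass 70% of its speed; a pose out of reach is approached as far as the arm can. A call with a gripper value outside its range is refused whole. The fingers move at their own pace and stop on an object; the grip force is fixed at half the most. Time passes only in rows, so rows that repeat a pose let the fingers close. It gives the time, the measured TCP pose, the force and the opening at its end, in the units of the state.
- get_obs(): the state, without advancing time (a new reading comes with each control period).
- camera(name): name is "scene" or "top" or "wrist"; returns (picture, depth): 384x512x3 uint8, red, green, blue; 384x512 float32, m along the optical axis (not along the pixel's ray), 0 where there is no reading.
- camera_info(name): a dict with "mtx" (3x3 intrinsics, pixels), "world_to_cam" (4x4, takes a point from world to camera coordinates). Camera axes: x right, y down, z forward; pixel columns grow to the right and rows downward; lengths in m; the calibration is good to about 2 mm. A picture is of the moment at which its call begins: read the wrist's pose just before it. camera_info takes no time and is no camera call; for the wrist camera it gives the pose at the moment of the call.
- job_done(): hands the job in, once; it reports no verdict.
Trained networks look in the newest picture that a camera, given by its name, has taken for a name from the list of things; names that differ only in an ending like _2 or _b are one class to them, and where a whole thing is asked for, a point or a joint stands for the part that bears it (a point fixed in the world has none). Each returns a list of dicts, best first, with "conf" (0 to 1); they miss things now and then, are a little off and sometimes report something else, mostly with a low value. They report only what shows in the picture. A call takes as long as a camera call. They do not tell look-alikes from the thing itself.
- search_frame(camera, name): "location" ([row, column] in pixels, amid what is visible of it).
- spot_point(camera, name): "location" ([row, column] in pixels: a listed point, or the origin of a listed thing).
The state is a dict: "clock": time; "joint_pos": joint angles; "joint_vel": joint speeds; "tau": joint torques, N m; "eef_pos": TCP position; "tool_rot": TCP orientation; "ft_force": force on the tool from outside, world axes, zero at the start; "ft_torque": the same for the moment, N m; "grip_width": finger opening in m.
Only numpy, scipy, OpenCV 4.12 (cv2) and the standard library are available. Lean on these libraries where they do the work, as an engineer would, in place of code of your own. Each camera call takes 0.05 s, during which the arm holds its last target. There are 200 camera calls.

## Task

Get the square tube ready for filing: pull up the red knob of the vise's spring index pin, turn the vise to its next notch so that the jaws line up with the yellow roller rest, and let the pin drop in; and push the rest up over its dead centre so that it stands by itself against its stop. Then lay the tube down (do not drop it) on the vise's ledge between the jaws, along at least three quarters of the jaws' length and with its other end lying on and past the roller, let go of it, and last push the front jaw shut until it holds the tube flat against the rear jaw. Leave the other tools on the bench where they are.

Things in the scene. Friction and masses are not known exactly. Their poses are not given: they have to be found in the camera images.
- station: Fixed steel sole plate (170 x 325 x 10 mm) with everything bolted to it: a dark swivelling bench vise and a yellow flip-up roller rest. Origin on the table surface, on the vise's vertical swivel axis; its x axis points roughly away from the robot, y towards the rest, z up. Yaw varies by up to 0.25 rad.
- vise (a joint): Swivel angle of the vise about the vertical axis through the station's origin, rad, counter-clockwise positive seen from above. 0 = jaws along station y, in line with the rest. The index pin drops into notches at -0.785, 0 and +0.785 only (play 0.015); it starts at -0.785, so the next is 0. Friction 0.25 N m.
- vise_ledge (a point): Point on the vise, turning with it: on the flat ledge between the jaws (58 mm deep, 110 mm above the table), at the foot of the fixed rear jaw's face, midway along the 80 mm long jaws, 13.5 mm along vise x from the swivel axis. x = the way the front jaw closes, y = along the jaws (towards the rest once in line), z up. Both jaws rise 25 mm above the ledge; the vise reaches 87 mm behind this point.
- pull_knob: Red round pull knob of the spring index pin, 28 mm across, 20 mm tall; origin at its centre, 103 mm above the table when the pin is in. It stands on the vise 105 mm from the swivel axis along vise -y (the end away from the rest), moves round with the vise and spins freely. A 20 mm barrel under it ends 82 mm above the table. Pull straight up: 6 N at first, 11 N at the top.
- plunger (a joint): Height of the index pin, m: 0 = fully down in a notch (vise locked), 0.010 = riding on the flat sector between notches, clear of the notch above 0.010, stop at 0.016. A spring drives it down.
- rest (a joint): Angle of the yellow flip-up rest, rad: 0 = folded outwards (station +y), 30 degrees above level, on its bumper; 1.047 = upright (dead centre); 1.309 = fully over against its stop, leaning 15 degrees towards the vise, where its weight holds it. Hinge axis along station x through point rest_pivot. Short of 1.047 it falls back. Arm and roller weigh 0.43 kg.
- rest_pivot (a point): Middle of the rest's hinge axis, 26 mm above the table and 150 mm along the station's y from the swivel axis; axes as the station's.
- roller: Free-turning steel roller at the end of the rest's arm, 28 mm in diameter, 64 mm long (along the hinge); origin at its centre, 73 mm from the hinge axis. Folded: centre 63 mm above the table, 63 mm outwards of the hinge. Standing: top 111 mm above the table (1 mm above the ledge), centre 131 mm along station y from the swivel axis. A push on its outer side towards the vise rolls it up and over.
- tube: Square steel tube, 220 mm long, 25 x 25 mm, 0.32 kg, lying loose on the bench to the left or right of the station. Origin at its centre, x along its length.
- jaw (a joint): Opening between the two jaw faces, m: starts at 0.040 to 0.055, smaller as the front jaw is pushed in; 0.025 when the jaws just hold the tube. The quick-release jaw slides with about 4 N of friction and stays where it is left.
- jaw_front (a point): Middle of the sliding front jaw's flat outer face (84 mm wide), 124 mm above the table, 11 mm below the jaw's top, 45 mm in front of its gripping face; axes as the vise. In front of the face stick out a round screw boss (top 114 mm above the table) and further out a head and cross handle (top 106 mm). Push here along x.
- file: Flat file with wooden handle, 255 mm long, lying on the bench on the side where the tube is not. Leave alone.
- oil_bottle: Yellow bottle with red cap, 60 mm wide and 160 mm tall, at the back. Leave alone.
- hammer: Hammer with wooden handle, 260 mm, on the right. Leave alone.
- wire_brush: Wooden wire brush, 250 mm, on the left. Leave alone.
- try_square: Brass and steel try square, 160 mm, back left. Leave alone.
- grinder: Green angle grinder, 290 mm, back right. Leave alone.
- scrap_pan: Round steel pan, 190 mm wide and 40 mm high, with offcuts, at the back. Leave alone.
Not all that is in view belongs to the job. There is more than one size of the tube; the one meant has the size given above.

How it is judged:
On the way, in this order (a step that is already met when the one before it is completed fails the run):
1. the vise is turned in line with the rest with its index pin fully in, and the rest stands over centre against its stop with nothing but itself holding it (value of joint vise between -0.03 and 0.03 rad and value of joint plunger below 0.003 m and value of joint rest above 1.26 rad and contact force between each of the arm, the fingers and roller below 0.1 N), for 0.3 s.
2. the tube lies on the ledge between the jaws and on the roller, let go (z of tube in the frame of vise_ledge between 0.009 and 0.017 m and x of tube in the frame of vise_ledge between -0.045 and -0.009 m and y of tube in the frame of vise_ledge between 0.03 and 0.093 m and contact force between the fingers and tube below 0.1 N and linear speed of tube below 0.03 m/s), for 0.2 s.
At the end, for the whole second after the job is handed in: Vise in line (0.03 rad), index pin down (3 mm), rest over centre on its stop (over 1.26 rad) with the tube bearing on its roller; tube flat on the ledge, within 3 mm of the rear jaw, straight (0.05 rad), centre 30 to 93 mm along the jaws towards the rest; jaw opening 22 to 27.5 mm; all at rest (value of joint vise between -0.03 and 0.03 rad and value of joint plunger below 0.003 m and value of joint rest above 1.26 rad and contact force between roller and tube above 0.1 N and z of tube in the frame of vise_ledge between 0.01 and 0.016 m and x of tube in the frame of vise_ledge between -0.0155 and -0.0095 m and y of tube in the frame of vise_ledge between 0.03 and 0.093 m and angle between the x axis of tube and the y axis of vise_ledge, either way round below 0.05 rad and value of joint jaw between 0.022 and 0.0275 m and linear speed of tube below 0.02 m/s); the robot touches nothing.
It fails at once if the tube is dropped (linear speed of tube above 0.55 m/s and contact force between the fingers and tube below 0.05 N).
It fails at once if one of the other tools is moved by more than 40 mm (distance of any of file, oil_bottle, hammer, wire_brush, try_square, grinder, scrap_pan from where it was at the start of the episode above 0.04 m).
It also fails if it takes over 72 s, if anything falls off the work surface, if the arm or the gripper's body presses on something with over 40 N, if the wrist force passes 120 N, or if a joint passes its speed limit or range.

## Working session

There is one attempt and no reset: what is moved stays moved. The work goes in short steps, Python scripts to look and compute and a tool call to move; the robot and the scene stay as the last step left them, time stands still between calls to the robot, and variables do not carry over. Pictures are saved under pics/ and viewed, about 8 in all and at most 12, crops included, and the job is handed in when it is done.

Besides the shell and the picture viewer there is one more tool, called as a command line: name --pt "numbers of a row" for each row, then --argument value for the rest. arm_command: Moves the arm, as the interface text tells. Its arguments: {"type":"object","properties":{"translation":{"type":"array","items":{"type":"array","items":{"type":"number"}}},"turn":{"type":"array","items":{"type":"number"}},"hand":{"type":"array","items":{"type":"number"}}},"required":["translation","turn","hand"]}

```bash
ls; mkdir -p pics
cat > h.py <<'E'
from workcell import *
import numpy as np, cv2
from scipy.spatial.transform import Rotation as R
def snap(c,fn=None):
    im,d=camera(c); i=camera_info(c)
    if fn: cv2.imwrite('pics/'+fn,im[:,:,::-1])
    return im,d,i
def ray(i,rc):
    T=np.linalg.inv(i['world_to_cam']); v=np.linalg.inv(i['mtx'])@[rc[1],rc[0],1]
    return T[:3,3],T[:3,:3]@v
def atz(i,rc,z):
    o,v=ray(i,rc); return o+v*(z-o[2])/v[2]
def atd(i,d,rc):
    r,c=int(round(rc[0])),int(round(rc[1])); p=d[max(r-1,0):r+2,max(c-1,0):c+2]; p=p[p>0]
    o,v=ray(i,rc); return o+v*np.median(p) if len(p) else None
def cloud(i,d):
    T=np.linalg.inv(i['world_to_cam']); r,c=np.mgrid[:384,:512]
    v=np.stack([c,r,np.ones_like(r)],-1)@np.linalg.inv(i['mtx']).T*d[...,None]
    return v@T[:3,:3].T+T[:3,3]
def totool(p):
    "shift in cm in the tool axes from the measured pose to world point p"
    o=get_obs(); return R.from_quat(o['tool_rot']).inv().apply(np.array(p)-o['eef_pos'])*100
E
python3 - <<'E'
from h import *
o=get_obs(); print({k:np.round(v,3) for k,v in o.items()})
import workcell; print([k for k in dir(workcell) if k[0]!='_'])
print('tip',globals().get('tip_reach'))
for c in ('top','scene'):
    im,d,i=snap(c,c+'0.png'); print(c,np.round(np.linalg.inv(i['world_to_cam'])[:3,3],3))
    for n in ['vise_ledge','pull_knob','rest_pivot','roller','tube','jaw_front','station','file']:
        for q in spot_point(c,n)[:3]:
            print(n,round(q['conf'],2),np.round(q['location']),np.round(atd(i,d,q['location']),3))
E
```

```text
pics
{'clock': np.float64(0.0), 'joint_pos': array([ 1.176,  0.241,  0.004,  1.335, -0.   ,  1.571]), 'joint_vel': array([-0.001,  0.001, -0.001,  0.003, -0.001, -0.001]), 'tau': array([ 1.0000e-03, -3.7232e+01,  2.5241e+01,  1.7000e-02,  0.0000e+00,
       -0.0000e+00]), 'eef_pos': array([0.192, 0.461, 0.213]), 'tool_rot': array([ 0.196,  0.981, -0.001, -0.   ]), 'ft_force': array([-1.109e+00, -7.700e-02, -1.000e-03]), 'ft_torque': array([ 0.019, -0.011, -0.022]), 'grip_width': np.float64(0.085)}
['Unreachable', 'camera', 'camera_info', 'get_obs', 'job_done', 'search_frame', 'spot_point', 'tip_reach']
tip 0.014
top [0.273 0.003 1.537]
vise_ledge 0.92 [185. 278.] [ 0.578 -0.065  0.13 ]
vise_ledge 0.62 [153. 342.] [ 0.721 -0.31   0.056]
pull_knob 0.59 [215. 288.] [ 0.477 -0.104  0.113]
rest_pivot 0.71 [185. 234.] [0.598 0.093 0.028]
roller 0.62 [176. 216.] [0.622 0.157 0.077]
roller 0.27 [165. 168.] [0.674 0.346 0.019]
tube 0.81 [215. 348.] [ 0.491 -0.332  0.024]
tube 0.52 [280. 364.] [ 0.256 -0.385  0.015]
jaw_front 0.77 [200. 255.] [0.528 0.013 0.117]
station 0.79 [193. 272.] [ 0.555 -0.046  0.11 ]
file 0.75 [209. 168.] [0.508 0.341 0.002]
scene [1.211 0.498 1.285]
vise_ledge 0.62 [200. 236.] [ 0.579 -0.059  0.114]
pull_knob 0.52 [177. 241.] [ 0.492 -0.106  0.11 ]
rest_pivot 0.96 [242. 268.] [0.606 0.089 0.029]
roller 0.6 [249. 282.] [0.624 0.152 0.076]
tube 0.63 [166. 194.] [ 0.501 -0.322  0.023]
tube 0.58 [276. 211.] [0.803 0.007 0.005]
tube 0.45 [123. 224.] [ 0.246 -0.389  0.002]
jaw_front 0.78 [197. 267.] [0.509 0.014 0.109]
jaw_front 0.63 [275. 210.] [0.801 0.001 0.003]
station 0.81 [214. 242.] [ 0.596 -0.022  0.082]
file 0.72 [268. 353.] [0.516 0.357 0.01 ]
```

Run:
```python
import cv2
a=cv2.imread('pics/top0.png')[110:310,120:420]
cv2.imwrite('pics/top0c.png',cv2.resize(a,(800,533),interpolation=cv2.INTER_CUBIC))
```

```text
(no output)
```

View pics/top0c.png

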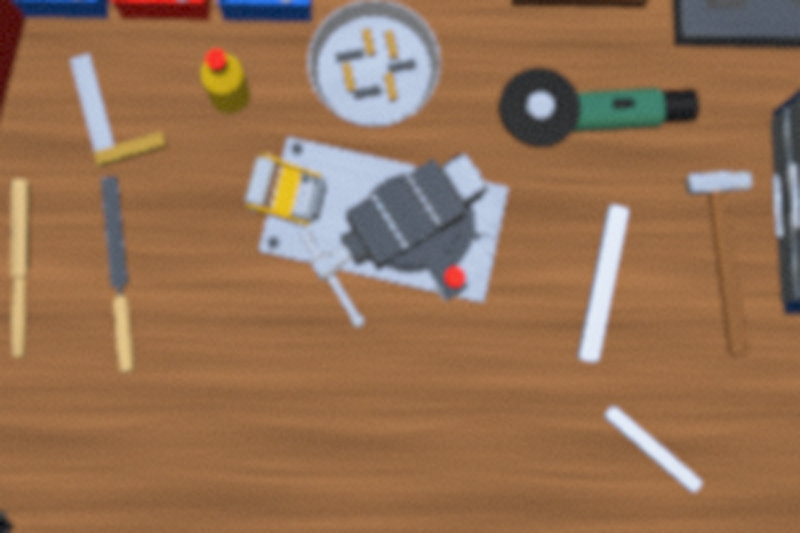

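Top view: the full-size tube is at crop (605,283), about (0.49,-0.33), and the short look-alike is at (653,449). The red knob is at (455,277) and the yellow rest at (285,188). Station yaw is about -0.21.

```bash
cat >> h.py <<'E'
def plan(p,yaw=None,step=.19):
    "calls (5 equal rows each) from here to p, tool y axis at world angle yaw (mod pi)"
    o=get_obs(); r=R.from_quat(o['tool_rot']); pos=np.array(o['eef_pos']); y=r.as_matrix()[:,1]; a=np.arctan2(y[1],y[0])
    da=0 if yaw is None else yaw-a
    n=int(max(np.ceil(np.linalg.norm(np.array(p)-pos)/step),np.ceil(abs(da)/.6),1))
    d=(np.array(p)-pos)/n
    print('yaw now',round(a,3),'joint6',round(o['joint_pos'][5],2))
    for k in range(n): print('call',np.round(r.inv().apply(d)*100,2),'turn',round(-da/n,3)); r=R.from_euler('z',da/n)*r
E
python3 - <<'E'
from h import *
plan([0.485,-0.11,0.31],-0.6)
E
```

```text
yaw now 1.176 joint6 1.57
call [-12.25 -10.37  -2.41] turn 0.444
call [-15.52  -4.11  -2.41] turn 0.444
call [-15.78   2.96  -2.41] turn 0.444
call [-12.98   9.45  -2.41] turn 0.444
```

arm_command --pt "-12.25 -10.37 -2.41" --pt "-12.25 -10.37 -2.41" --pt "-12.25 -10.37 -2.41" --pt "-12.25 -10.37 -2.41" --turn '[0.444,0.444,0.444,0.444]' --hand '[0,0,0,0]'

```text
clock: 1.23
eef_pos: [0.2658, 0.3169, 0.2379]
tool_rot: [0.409, 0.912, -0.0, 0.0]
ft_force: [1.4, 0.3, 1.0]
grip_width: 0.0853
```

arm_command --pt "-15.52 -4.11 -2.41" --pt "-15.52 -4.11 -2.41" --pt "-15.52 -4.11 -2.41" --pt "-15.52 -4.11 -2.41" --turn '[0.444,0.444,0.444,0.444]' --hand '[0,0,0,0]'

```text
clock: 1.57
eef_pos: [0.3392, 0.1737, 0.2624]
tool_rot: [0.6, 0.8, 0.0, 0.0]
ft_force: [1.1, 0.1, 0.6]
grip_width: 0.0856
```

arm_command --pt "-15.78 2.96 -2.41" --pt "-15.78 2.96 -2.41" --pt "-15.78 2.96 -2.41" --pt "-15.78 2.96 -2.41" --turn '[0.444,0.444,0.444,0.444]' --hand '[0,0,0,0]'

```text
clock: 1.9
eef_pos: [0.4126, 0.0306, 0.2865]
tool_rot: [0.762, 0.647, 0.001, 0.0]
ft_force: [0.7, 1.6, -0.4]
grip_width: 0.0855
```

arm_command --pt "-12.98 9.45 -2.41" --pt "-12.98 9.45 -2.41" --pt "-12.98 9.45 -2.41" --pt "-12.98 9.45 -2.41" --pt "-12.98 9.45 -2.41" --turn '[0.444,0.444,0.444,0.444,0.444]' --hand '[0,0,0,0,0]'

```text
clock: 2.32
eef_pos: [0.4877, -0.1156, 0.3097]
tool_rot: [0.886, 0.463, 0.0, 0.002]
ft_force: [1.0, 1.7, -0.3]
grip_width: 0.0855
```

Run:
```python
from h import *
o=get_obs(); print(o['clock'],o['eef_pos'],o['ft_force'])
im,d,i=snap('wrist','w1.png'); print(np.round(np.linalg.inv(i['world_to_cam']),3))
for n in ['vise_ledge','pull_knob','rest_pivot','roller','jaw_front','tube']:
    for q in spot_point('wrist',n)[:2]:
        print(n,round(q['conf'],2),np.round(q['location']),np.round(atd(i,d,q['location']),3))
hsv=cv2.cvtColor(im,cv2.COLOR_RGB2HSV); P=cloud(i,d)
m=((hsv[...,0]<6)|(hsv[...,0]>174))&(hsv[...,1]>150)&(hsv[...,2]>90)&(P[...,2]>.105)&(P[...,2]<.12)
n,l,s,c=cv2.connectedComponentsWithStats(m.astype('uint8'))
k=1+np.argmax(s[1:,4]); q=P[l==k]; print('knob',s[k],q.mean(0),q.min(0),q.max(0))
```

```text
2.3167 [ 0.48773075 -0.1155955   0.30965744] [ 1.04199293  1.73424583 -0.31601164]
[[ 0.823 -0.54  -0.176  0.531]
 [-0.568 -0.782 -0.256 -0.047]
 [ 0.     0.311 -0.95   0.47 ]
 [ 0.     0.     0.     1.   ]]
vise_ledge 0.93 [ 79. 308.] [ 0.576 -0.06   0.121]
pull_knob 0.92 [163. 256.] [ 0.482 -0.102  0.113]
jaw_front 0.66 [ 40. 220.] [0.524 0.016 0.135]
tube 0.92 [351. 246.] [ 0.264 -0.376  0.016]
tube 0.76 [258. 342.] [ 0.494 -0.311  0.024]
knob [245 153  24  25 454] [ 0.48120437 -0.10424669  0.11188872] [ 0.46737648 -0.11784512  0.10510333] [ 0.49442829 -0.09164478  0.11560844]
```

View pics/w1.png

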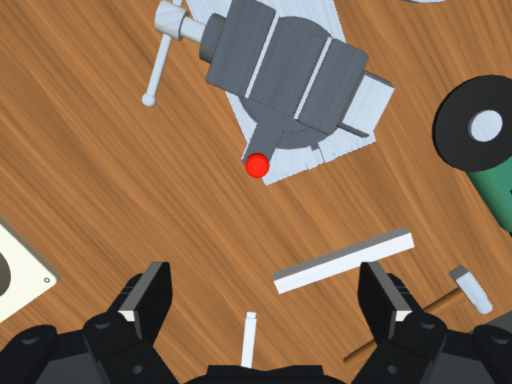

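Wrist view: the knob is at pixel (256,165), about (0.481,-0.104). The vise is turned 45° with its jaw gap open, and the full-size tube is at (342,260). I'll now fit the vise direction and swivel centre.

```bash
cat >> h.py <<'E'
def jawfit(P):
    m=(P[...,2]>.129)&(P[...,2]<.141)&(np.hypot(P[...,0]-.57,P[...,1]+.06)<.13)
    n,l,s,c=cv2.connectedComponentsWithStats(m.astype('uint8'))
    out=[]
    for k in np.argsort(-s[1:,4])[:3]+1:
        if s[k,4]>150:
            q=P[l==k][:,:2]; (cx,cy),(w,h),a=cv2.minAreaRect((q*1000).astype('float32')); out.append((s[k,4],round(cx/1000,4),round(cy/1000,4),round(w,1),round(h,1),round(np.radians(a),3),P[l==k][:,2].mean().round(4)))
    return out
E
python3 - <<'E'
from h import *
im,d,i=snap('wrist'); P=cloud(i,d)
for r in jawfit(P): print(r)
im,d,i=snap('top'); P=cloud(i,d)
for r in jawfit(P): print('top',r)
# plate: grey points z~.010
m=(abs(P[...,2]-.010)<.006)&(im.max(-1).astype(int)-im.min(-1)<40)&(im.mean(-1)>120)&(P[...,0]>.45)&(P[...,0]<.75)&(P[...,1]>-.25)&(P[...,1]<.2)
n,l,s,c=cv2.connectedComponentsWithStats(cv2.morphologyEx(m.astype('uint8'),cv2.MORPH_CLOSE,np.ones((5,5))))
k=1+np.argmax(s[1:,4]); q=P[(l==k)&m][:,:2]; print(s[k],cv2.minAreaRect((q*1000).astype('float32')))
hsv=cv2.cvtColor(im,cv2.COLOR_RGB2HSV)
m=(abs(hsv[...,0].astype(int)-25)<7)&(hsv[...,1]>150)&(P[...,0]<.68)&(P[...,0]>.55)&(P[...,1]>0.05)&(P[...,1]<.2)
q=P[m]; print('rest',q.mean(0),cv2.minAreaRect((q[:,:2]*1000).astype('float32')))
E
```

```text
(np.int32(4481), 0.5397, -0.0029, 84.2, 45.3, np.float64(0.57), np.float64(0.1348))
(np.int32(3969), 0.59, -0.0819, 84.0, 44.5, np.float64(0.567), np.float64(0.1348))
top (np.int32(295), 0.5379, -0.0071, 83.6, 45.0, np.float64(0.572), np.float64(0.1348))
top (np.int32(219), 0.5885, -0.0848, 81.1, 43.9, np.float64(0.553), np.float64(0.1354))
[ 218  162   57   48 1238] ((594.8873901367188, 51.756629943847656), (186.00990295410156, 177.8093719482422), 76.60394287109375)
rest [0.60781575 0.12269962 0.04730563] ((618.653564453125, 130.16001892089844), (54.13995361328125, 96.21282196044922), 74.98580932617188)
```

Run:
```python
from h import *
plan([0.4815,-0.105,0.099],-0.6,.25)
```

```text
yaw now -0.598 joint6 1.95
call [ 0.14 -0.49 21.12] turn 0.002
```

arm_command --pt "0.1 -0.5 4" --pt "0.1 -0.5 8" --pt "0.1 -0.5 12" --pt "0.1 -0.5 15.5" --pt "0.1 -0.5 18" --turn '[0,0,0,0,0]' --hand '[0,0,0,0,0]'

```text
clock: 3.18
eef_pos: [0.4794, -0.1052, 0.1269]
tool_rot: [0.884, 0.467, -0.001, -0.001]
ft_force: [-0.0, 0.2, 0.2]
grip_width: 0.0859
```

arm_command --pt "0 0 2" --pt "0 0 3.1" --pt "0 0 3.1" --pt "0 0 3.1" --pt "0 0 3.1" --turn '[0,0,0,0,0]' --hand '[0,0,0.5,0.55,0.6]'

```text
clock: 3.6
eef_pos: [0.4823, -0.1062, 0.1001]
tool_rot: [0.884, 0.467, 0.001, 0.001]
ft_force: [0.1, -1.1, -0.9]
grip_width: 0.0516
```

arm_command --pt "0 0 0" --pt "0 0 0" --pt "0 0 0" --pt "0 0 0" --pt "0 0 0" --turn '[0,0,0,0,0]' --hand '[0.8,1,1,1,1]'

```text
clock: 4.02
eef_pos: [0.4817, -0.1064, 0.0992]
tool_rot: [0.884, 0.467, 0.0, 0.0]
ft_force: [0.3, -0.1, 0.4]
grip_width: 0.0
```

Run:
```python
from h import *
print(get_obs()['grip_width'])
im,d,i=snap('wrist','w2.png')
```

```text
1.758717414920269e-05
```

View pics/w2.png

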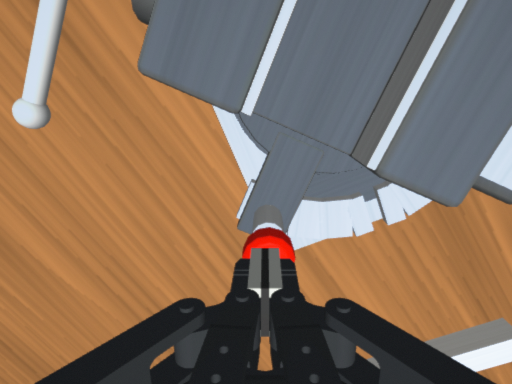

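Wrist view: the fingers are shut at (265,265), and the red knob shows just beyond them at (268,240), on the vise side. I'll measure that offset.

Run:
```python
from h import *
im,d,i=snap('wrist'); P=cloud(i,d); o=get_obs()
hsv=cv2.cvtColor(im,cv2.COLOR_RGB2HSV)
m=((hsv[...,0]<6)|(hsv[...,0]>174))&(hsv[...,1]>150)&(hsv[...,2]>90)&(d>0)
q=P[m]; print(len(q),q.min(0),q.max(0)); t=q[q[:,2]>.108]; print('top',len(t),t.mean(0),t.min(0),t.max(0))
print(P[232:262:3,268].round(4))
pr=R.from_quat(o['tool_rot']).inv().apply(q-o['eef_pos'])*100; print('tool frame',pr.min(0),pr.max(0))
g=P[250:300:6,265]; print('finger',g.round(4)); print(o['eef_pos'])
```

```text
997 [ 0.47204287 -0.117256    0.09831879] [ 0.49639962 -0.09357579  0.1285053 ]
top 703 [ 0.48809571 -0.10178832  0.11179682] [ 0.47204287 -0.117256    0.10800127] [ 0.49634024 -0.09357579  0.1285053 ]
[[ 0.4899 -0.097   0.1053]
 [ 0.4899 -0.0968  0.1094]
 [ 0.4893 -0.0977  0.1108]
 [ 0.4885 -0.0989  0.111 ]
 [ 0.4882 -0.0993  0.1135]
 [ 0.487  -0.1011  0.1124]
 [ 0.4889 -0.0981  0.1227]
 [ 0.4892 -0.0975  0.1271]
 [ 0.4889 -0.098   0.1287]
 [ 0.4891 -0.0976  0.1324]]
tool frame [-0.28255893 -1.18202257 -2.94699305] [1.30161701 1.52538988 0.0717103 ]
finger [[ 0.4879 -0.0971  0.1232]
 [ 0.4878 -0.0971  0.1291]
 [ 0.4878 -0.0971  0.1346]
 [ 0.4879 -0.097   0.1398]
 [ 0.4879 -0.097   0.1446]
 [ 0.4875 -0.0976  0.148 ]
 [ 0.4881 -0.0967  0.1538]
 [ 0.4871 -0.0982  0.155 ]
 [ 0.4857 -0.1002  0.1552]]
[ 0.48152346 -0.1063918   0.09903313]
```

Run:
```python
from h import *
im,d,i=snap('wrist'); P=cloud(i,d); o=get_obs()
T=R.from_quat(o['tool_rot']).inv().apply((P.reshape(-1,3)-o['eef_pos']))*100; T=T.reshape(P.shape)
print(o['eef_pos'],o['joint_pos'])
for r in range(226,300,4): print(r,[ (T[r,c].round(1).tolist(),im[r,c].tolist()) for c in (252,265,282)])
```

```text
[ 0.4815081  -0.1064103   0.09898607] [-2.17504920e-01  3.09344125e-01 -2.14624648e-01  1.04669463e+00
  1.05851863e-05  1.95339399e+00]
226 [([-0.8, -0.9, 5.1], [98, 107, 117]), ([0.6, 0.0, 1.7], [209, 222, 237]), ([0.3, 1.1, 2.6], [102, 103, 104])]
230 [([-1.1, -0.9, 5.0], [100, 107, 115]), ([1.3, -0.0, -0.4], [129, 13, 6]), ([0.3, 1.0, 1.7], [157, 148, 158])]
234 [([0.9, -0.7, -0.1], [123, 31, 27]), ([1.2, -0.0, -0.8], [133, 17, 10]), ([1.1, 0.9, -0.5], [132, 17, 13])]
238 [([0.9, -0.7, -0.7], [127, 16, 11]), ([1.1, -0.0, -1.1], [240, 24, 6]), ([1.1, 0.9, -1.1], [156, 18, 10])]
242 [([0.9, -0.7, -1.2], [214, 22, 8]), ([1.0, -0.0, -1.4], [249, 27, 7]), ([1.0, 0.9, -1.2], [246, 25, 0])]
246 [([0.8, -0.7, -1.2], [244, 29, 10]), ([0.8, -0.0, -1.3], [254, 43, 22]), ([0.7, 0.9, -1.2], [250, 27, 1])]
250 [([1.1, -0.6, -2.4], [107, 106, 103]), ([1.1, -0.0, -2.3], [24, 24, 24]), ([0.6, 0.8, -1.4], [254, 37, 14])]
254 [([1.1, -0.6, -2.8], [105, 106, 103]), ([1.1, -0.0, -2.8], [25, 26, 26]), ([0.4, 0.9, -1.4], [254, 39, 16])]
258 [([1.0, -0.6, -3.0], [104, 107, 103]), ([1.1, -0.0, -3.1], [24
[... 458 characters left out ...]
]), ([0.6, 0.7, -3.7], [58, 61, 62])]
278 [([1.1, -0.5, -4.7], [104, 107, 103]), ([1.1, -0.0, -4.9], [26, 24, 24]), ([0.7, 0.7, -4.1], [44, 46, 47])]
282 [([1.1, -0.5, -5.0], [103, 106, 102]), ([1.1, -0.0, -5.1], [25, 25, 26]), ([0.6, 0.7, -4.3], [53, 54, 55])]
286 [([1.1, -0.5, -5.4], [104, 106, 103]), ([1.1, -0.0, -5.3], [25, 25, 26]), ([0.7, 0.7, -4.7], [71, 73, 72])]
290 [([1.2, -0.5, -5.7], [79, 81, 79]), ([1.0, -0.0, -5.5], [70, 69, 69]), ([1.2, 0.6, -5.8], [25, 29, 31])]
294 [([1.2, -0.5, -6.1], [25, 27, 31]), ([0.8, -0.0, -5.4], [70, 69, 69]), ([1.3, 0.6, -6.2], [27, 29, 32])]
298 [([1.3, -0.5, -6.3], [28, 29, 31]), ([0.7, -0.0, -5.6], [69, 69, 69]), ([1.2, 0.6, -6.3], [47, 51, 53])]
```

arm_command --pt "0 0 0.2" --pt "0 0 0.4" --pt "0 0 0.5" --pt "0 0 0.6" --pt "0 0 0.6" --turn '[0,0,0,0,0]' --hand '[1,1,1,1,1]'

```text
clock: 4.58
eef_pos: [0.4823, -0.107, 0.0951]
tool_rot: [0.885, 0.466, 0.001, 0.001]
ft_force: [-3.2, 0.2, 13.4]
grip_width: 0.0
```

arm_command --pt "0 0 0.1" --pt "0 0 0.2" --pt "0 0 0.3" --pt "0 0 0.3" --pt "0 0 0.3" --turn '[0,0,0,0,0]' --hand '[1,1,1,1,1]'

```text
clock: 5.0
eef_pos: [0.4834, -0.1079, 0.0949]
tool_rot: [0.885, 0.466, 0.002, 0.003]
ft_force: [-7.2, -1.6, 29.3]
grip_width: 0.0001
```

arm_command --pt "0 0 -3" --pt "0 0 -6" --pt "0 0 -6" --pt "0 0 -6" --turn '[0,0,0,0]' --hand '[1,1,1,1]'

```text
clock: 5.33
eef_pos: [0.483, -0.1068, 0.1517]
tool_rot: [0.885, 0.467, 0.002, 0.002]
ft_force: [-0.1, 0.7, -1.0]
grip_width: 0.0004
```

Run:
```python
from h import *
im,d,i=snap('wrist'); P=cloud(i,d); o=get_obs()
T=(R.from_quat(o['tool_rot']).inv().apply((P.reshape(-1,3)-o['eef_pos']))*100).reshape(P.shape)
print(o['eef_pos'],o['clock'])
for r in range(236,300,4): print(r,[ (T[r,c].round(1).tolist(),im[r,c].tolist()) for c in (258,265,275)])
cv2.imwrite('pics/w3.png',cv2.resize(im[150:384,140:400,::-1],(780,702))[:600])
```

```text
[ 0.48175457 -0.10642583  0.15007768] 5.3833
236 [([-1.0, -0.5, 3.8], [253, 34, 6]), ([-1.0, 0.0, 3.9], [253, 36, 13]), ([-1.0, 0.7, 3.8], [253, 36, 10])]
240 [([-6.6, -0.7, 15.3], [186, 100, 60]), ([-1.3, 0.0, 3.9], [251, 27, 0]), ([-1.4, 0.7, 4.1], [234, 43, 20])]
244 [([-7.1, -0.7, 15.2], [176, 122, 71]), ([-7.0, 0.0, 15.1], [181, 125, 74]), ([-7.1, 1.1, 15.2], [182, 125, 73])]
248 [([1.1, -0.3, -2.2], [99, 92, 86]), ([1.1, -0.0, -2.2], [65, 46, 31]), ([1.1, 0.5, -2.1], [103, 95, 86])]
252 [([1.1, -0.3, -2.6], [104, 106, 102]), ([1.1, -0.0, -2.6], [23, 24, 23]), ([1.1, 0.5, -2.6], [104, 107, 103])]
256 [([1.1, -0.3, -3.0], [105, 107, 103]), ([1.1, -0.0, -3.0], [23, 25, 23]), ([1.1, 0.4, -2.9], [103, 106, 102])]
260 [([1.2, -0.3, -3.4], [103, 106, 102]), ([1.1, -0.0, -3.3], [23, 25, 24]), ([1.1, 0.4, -3.4], [103, 106, 101])]
264 [([1.1, -0.3, -3.7], [104, 106, 102]), ([1.1, -0.0, -3.7], [24, 26, 24]), ([1.1, 0.4, -3.7], [105, 107, 103])]
268 [([1.1, -0.3, -4.0], [104, 107, 102]), ([1.1, -0.0, -4.0], [26, 26, 25]), ([1.2, 0.4, -4.1], [104, 106, 102])]
272 [([1.1, -0.3, -4.4], [104, 106, 103]), ([1.1, -0.0, -4.3], [22, 24, 23]), ([1.1, 0.4, -4.3], [104, 107, 102])]
276 [([1.1, -0.3, -4.6], [103, 105, 101]), ([1.1, -0.0, -4.6], [23, 25, 25]), ([1.1, 0.4, -4.7], [103, 106, 102])]
280 [([1.1, -0.3, -4.9], [103, 106, 101]), ([1.0, -0.0, -4.9], [25, 22, 24]), ([1.2, 0.4, -5.1], [103, 106, 102])]
284 [([1.1, -0.3, -5.2], [104, 106, 102]), ([1.1, -0.0, -5.3], [24, 24, 25]), ([1.1, 0.4, -5.2], [104, 106, 102])]
288 [([1.1, -0.3, -5.5], [190, 194, 186]), ([1.2, -0.0, -5.6], [50, 49, 50]), ([1.1, 0.4, -5.6], [191, 195, 187])]
292 [([0.9, -0.3, -5.5], [239, 241, 235]), ([0.9, -0.0, -5.4], [70, 69, 69]), ([1.2, 0.4, -5.9], [37, 38, 39])]
296 [([1.2, -0.3, -6.1], [73, 74, 72]), ([0.8, -0.0, -5.6], [69, 68, 68]), ([1.2, 0.3, -6.1], [28, 29, 31])]
```

View pics/w3.png

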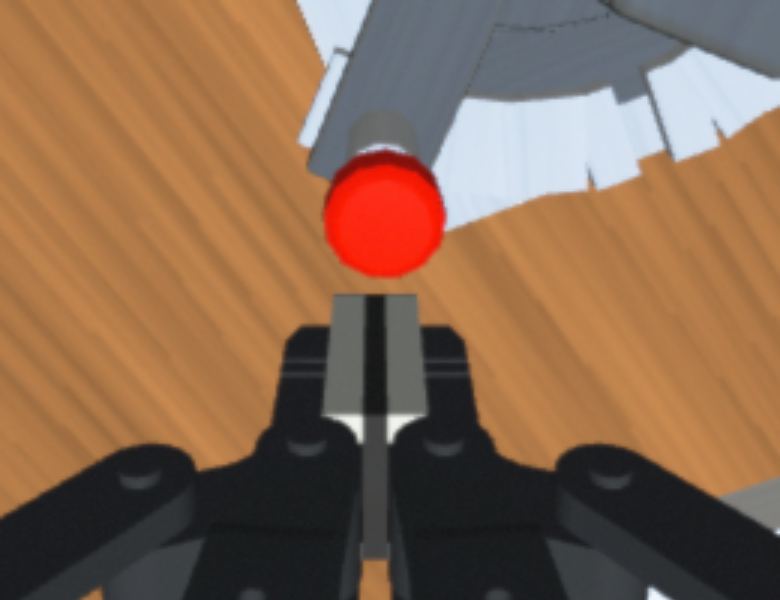

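The wrist close-up shows the shut tips ending well above the reported TCP. Both the depth image (+22 mm) and the touch (+18 mm) say so, and `tip_reach` disagrees. I'll use tip z = TCP z + 0.018 from here on and descend further.

arm_command --pt "0 0 0" --pt "0 0 0" --pt "0 0 3" --pt "0 0 6" --pt "0 0 7.3" --turn '[0,0,0,0,0]' --hand '[0,0,0,0,0]'

```text
clock: 5.8
eef_pos: [0.4783, -0.1057, 0.0726]
tool_rot: [0.884, 0.467, -0.003, -0.002]
ft_force: [-0.4, 0.1, -0.4]
grip_width: 0.0606
```

arm_command --pt "0 0 0.9" --pt "0 0 0.9" --pt "0 0 0.9" --pt "0 0 0.9" --pt "0 0 0.9" --turn '[0,0,0,0,0]' --hand '[0,0.5,0.6,0.7,0.8]'

```text
clock: 6.22
eef_pos: [0.4839, -0.1072, 0.0696]
tool_rot: [0.885, 0.467, 0.002, 0.002]
ft_force: [-0.1, 2.0, 5.0]
grip_width: 0.027
```

arm_command --pt "0 0 0" --pt "0 0 0" --pt "0 0 0" --turn '[0,0,0]' --hand '[1,1,1]'

```text
clock: 6.47
eef_pos: [0.4836, -0.1069, 0.0696]
tool_rot: [0.884, 0.467, 0.002, 0.002]
ft_force: [1.5, -0.7, 6.0]
grip_width: 0.0263
```

arm_command --pt "0 0 -0.4" --pt "0 0 -0.8" --pt "0 0 -1.2" --pt "0 0 -1.3" --pt "0 0 -1.3" --turn '[0,0,0,0,0]' --hand '[1,1,1,1,1]'

```text
clock: 6.88
eef_pos: [0.4824, -0.1056, 0.0802]
tool_rot: [0.884, 0.467, 0.001, -0.0]
ft_force: [6.8, 1.3, -10.6]
grip_width: 0.0259
```

Run:
```python
from h import *
o=get_obs(); print(o['eef_pos'],o['ft_force'],o['clock'])
c=np.array([.5705,-.051]); p=o['eef_pos'][:2]; v=p-c; v=v/np.linalg.norm(v)*.1045; r=R.from_quat(o['tool_rot'])
for a in np.r_[np.arange(1,11)*.07,.74,.785,.80]:
    q=c+np.array([[np.cos(a),-np.sin(a)],[np.sin(a),np.cos(a)]])@v; print(round(a,3),q.round(4),(r.inv().apply(np.r_[q-p,0])*100).round(2))
```

```text
[ 0.48241377 -0.10555064  0.08017579] [  6.81993751   1.26735392 -10.58509017] 6.8833
0.07 [ 0.4857 -0.1121] [-0.35  0.64 -0.  ]
0.14 [ 0.4902 -0.1179] [-0.58  1.34 -0.  ]
0.21 [ 0.4951 -0.1233] [-0.75  2.05 -0.  ]
0.28 [ 0.5003 -0.1284] [-0.88  2.77 -0.  ]
0.35 [ 0.5059 -0.1331] [-0.95  3.5  -0.  ]
0.42 [ 0.5118 -0.1375] [-0.98  4.23 -0.  ]
0.49 [ 0.518  -0.1414] [-0.95  4.96 -0.  ]
0.56 [ 0.5245 -0.1448] [-0.87  5.69 -0.  ]
0.63 [ 0.5311 -0.1478] [-0.74  6.41 -0.  ]
0.7 [ 0.538  -0.1503] [-0.56  7.11 -0.  ]
0.74 [ 0.542  -0.1515] [-0.44  7.51 -0.  ]
0.785 [ 0.5465 -0.1527] [-0.28  7.96  0.  ]
0.8 [ 0.5481 -0.1531] [-0.22  8.1   0.  ]
```

arm_command --pt "0 0 -0.25" --pt "-0.25 0.64 -0.25" --pt "-0.5 1.34 -0.25" --pt "-0.7 2.05 -0.25" --pt "-0.85 2.77 -0.25" --turn '[0,0,0,0,0]' --hand '[1,1,1,1,1]'

```text
clock: 7.3
eef_pos: [0.498, -0.1255, 0.081]
tool_rot: [0.884, 0.468, 0.0, -0.004]
ft_force: [2.5, 8.6, -10.8]
grip_width: 0.0262
```

arm_command --pt "-0.1 0.7 0" --pt "-0.12 1.45 0" --pt "-0.1 2.2 0" --pt "-0.02 2.9 0" --pt "0.1 3.6 0" --turn '[0,0,0,0,0]' --hand '[1,1,1,1,1]'

```text
clock: 7.72
eef_pos: [0.5261, -0.1452, 0.08]
tool_rot: [0.884, 0.467, -0.002, -0.005]
ft_force: [-1.1, 5.6, -9.6]
grip_width: 0.0262
```

arm_command --pt "0.15 0.5 0" --pt "0.18 0.6 0" --pt "0.18 0.6 0" --turn '[0,0,0]' --hand '[1,1,1]'

```text
clock: 7.97
eef_pos: [0.5337, -0.1485, 0.0811]
tool_rot: [0.884, 0.467, -0.001, -0.003]
ft_force: [0.1, 4.6, -9.9]
grip_width: 0.0262
```

Run:
```python
from h import *
o=get_obs(); print(o['eef_pos'],o['ft_force'],o['clock'])
im,d,i=snap('top','t4.png'); P=cloud(i,d)
for r in jawfit(P): print('top',r)
im,d,i=snap('wrist'); P=cloud(i,d)
for r in jawfit(P): print('w',r)
```

```text
[ 0.53370775 -0.14854701  0.08112684] [ 0.13725792  4.63858247 -9.94407551] 7.9667
top (np.int32(295), 0.5153, -0.0344, 83.1, 45.7, np.float64(1.212), np.float64(0.1347))
top (np.int32(279), 0.6022, -0.0686, 83.9, 45.9, np.float64(1.187), np.float64(0.1351))
w (np.int32(19127), 0.5967, -0.0835, 44.8, 44.8, np.float64(1.186), np.float64(0.1349))
w (np.int32(18745), 0.5129, -0.0428, 59.5, 45.0, np.float64(1.189), np.float64(0.1346))
w (np.int32(748), 0.5179, -0.1368, 23.9, 13.7, np.float64(0.972), np.float64(0.1354))
```

arm_command --pt "0.12 0.5 0" --pt "0.27 0.95 0" --pt "0.47 1.44 0" --pt "0.47 1.44 0" --pt "0.47 1.44 0" --turn '[-0.12,-0.24,-0.36,-0.38,-0.38]' --hand '[1,1,1,1,1]'

```text
clock: 8.48
eef_pos: [0.549, -0.1531, 0.0819]
tool_rot: [0.78, 0.626, -0.0, -0.002]
ft_force: [1.7, 3.9, -10.4]
grip_width: 0.0264
```

Run:
```python
from h import *
o=get_obs(); print(o['eef_pos'],o['ft_force'],o['clock'],o['grip_width'])
im,d,i=snap('top'); P=cloud(i,d)
for r in jawfit(P): print('top',r)
```

```text
[ 0.54903367 -0.15305256  0.08190371] [  1.702716     3.85195122 -10.42825127] 8.4833 0.026438875486131535
top (np.int32(302), 0.512, -0.0436, 83.0, 45.7, np.float64(1.35), np.float64(0.135))
top (np.int32(278), 0.6031, -0.0633, 83.0, 45.9, np.float64(1.386), np.float64(0.1349))
```

arm_command --pt "0 0 0.2" --pt "0 0 0.4" --pt "0 0 0.5" --pt "0 0 0.5" --turn '[0,0,0,0]' --hand '[1,1,1,1]'

```text
clock: 8.87
eef_pos: [0.5491, -0.1531, 0.0772]
tool_rot: [0.78, 0.626, 0.0, -0.002]
ft_force: [1.0, 5.6, -10.0]
grip_width: 0.0262
```

arm_command --pt "0 0 0.2" --pt "0 0 0.4" --pt "0 0 0.6" --pt "0 0 0.7" --pt "0 0 0.7" --turn '[0,0,0,0,0]' --hand '[1,1,1,1,1]'

```text
clock: 9.28
eef_pos: [0.5491, -0.1531, 0.0706]
tool_rot: [0.78, 0.626, 0.0, -0.002]
ft_force: [0.3, 5.3, -7.6]
grip_width: 0.0259
```

arm_command --pt "0 0 0.15" --pt "0 0 0.15" --pt "0 0 0.15" --pt "0 0 0.15" --turn '[0,0,0,0]' --hand '[1,0.5,0,0]'

```text
clock: 9.62
eef_pos: [0.5513, -0.1557, 0.0714]
tool_rot: [0.781, 0.625, 0.0, 0.002]
ft_force: [-0.2, 0.1, 0.1]
grip_width: 0.0616
```

arm_command --pt "0 0 -4" --pt "0 0 -8" --pt "0 0 -12" --pt "0 0 -16" --pt "0 0 -20" --turn '[0,0,0,0,0]' --hand '[0,0,0,0,0]'

```text
clock: 10.03
eef_pos: [0.5502, -0.1554, 0.2732]
tool_rot: [0.781, 0.625, 0.0, 0.001]
ft_force: [1.3, 0.3, -0.0]
grip_width: 0.0855
```

Run:
```python
from h import *
o=get_obs(); print(o['eef_pos'],o['ft_force'],o['clock'],o['grip_width'])
im,d,i=snap('wrist','w5.png'); P=cloud(i,d)
for r in jawfit(P): print('w',r)
hsv=cv2.cvtColor(im,cv2.COLOR_RGB2HSV)
m=((hsv[...,0]<6)|(hsv[...,0]>174))&(hsv[...,1]>150)&(hsv[...,2]>220)&(d>0)&(abs(P[...,2]-.113)<.02)
print('knob',P[m].mean(0),np.median(P[m][:,2]))
for n in ['rest_pivot','roller','tube']:
    for q in spot_point('wrist',n)[:2]: print(n,round(q['conf'],2),np.round(q['location']),np.round(atd(i,d,q['location']),3))
im,d,i=snap('top'); P=cloud(i,d)
for r in jawfit(P): print('top',r)
```

```text
[ 0.55015839 -0.15535369  0.27315336] [ 1.30937097  0.33054283 -0.0159641 ] 10.0333 0.08550349551984116
w (np.int32(2973), 0.6521, -0.0697, 58.9, 39.3, np.float64(1.354), np.float64(0.1342))
knob [ 0.55478288 -0.15553282  0.12191238] 0.12204018038330633
roller 0.49 [171. 264.] [ 0.557 -0.151  0.122]
tube 0.92 [277. 251.] [ 0.502 -0.319  0.034]
top (np.int32(300), 0.5123, -0.0436, 83.1, 45.8, np.float64(1.365), np.float64(0.135))
top (np.int32(279), 0.6055, -0.0636, 83.4, 48.4, np.float64(1.347), np.float64(0.135))
```

arm_command --pt "4.1 0 0" --pt "8.2 0 0" --pt "12.3 0 0" --pt "16.4 0 0" --pt "20 0 0" --turn '[0,0,0,0,0]' --hand '[1,1,1,1,1]'

```text
clock: 10.7
eef_pos: [0.5932, 0.0424, 0.2676]
tool_rot: [0.78, 0.625, -0.002, -0.001]
ft_force: [0.9, -0.6, 0.6]
grip_width: 0.0255
```

arm_command --pt "4.1 0 0" --pt "8.2 0 0" --pt "12.3 0 0" --pt "16.1 -0.2 0" --pt "16.1 -0.2 0" --turn '[0,0,0,0,0]' --hand '[1,1,1,1,1]'

```text
clock: 11.12
eef_pos: [0.6262, 0.2052, 0.2655]
tool_rot: [0.778, 0.628, -0.002, -0.002]
ft_force: [-0.7, -0.9, -1.2]
grip_width: 0.0002
```

```bash
cat >> h.py <<'E'
O=np.array([.5712,-.0515]); YAW=-.218
def st(p):
    c,s=np.cos(YAW),np.sin(YAW); v=np.asarray(p)[...,:2]-O
    return np.stack([v[...,0]*c+v[...,1]*s,-v[...,0]*s+v[...,1]*c],-1)
E
python3 - <<'E'
from h import *
snap('wrist'); o=get_obs(); print(o['eef_pos'],st(o['eef_pos']),o['clock'])
im,d,i=snap('wrist','w6.png'); P=cloud(i,d); S=st(P)
hsv=cv2.cvtColor(im,cv2.COLOR_RGB2HSV)
m=(abs(hsv[...,0].astype(int)-25)<7)&(hsv[...,1]>150)&(d>0)&(abs(S[...,0])<.06)&(S[...,1]>.1)&(S[...,1]<.26)
print('yellow',S[m].min(0),S[m].max(0),np.median(S[m],0),P[m][:,2].min(),P[m][:,2].max())
m=(abs(S[...,0])<.05)&(S[...,1]>.19)&(S[...,1]<.25)&(P[...,2]>.04)&(P[...,2]<.10)
print('roller',m.sum(),S[m].min(0),S[m].max(0),P[m].max(0))
for r in jawfit(P): print('w',r)
E
```

```text
[0.62616326 0.20176224 0.2659424 ] [-0.00111251  0.25915533] 11.1667
yellow [-0.03766949  0.13501943] [0.04432331 0.2233771 ] [0.0004179  0.17890098] 0.003941620760842868 0.07819896907739382
roller 1551 [-0.04117791  0.1901108 ] [0.04041646 0.22472891] [0.65706533 0.17403066 0.0788135 ]
```

arm_command --pt "0 0 4.1" --pt "0 0 8.2" --pt "0 0 12.3" --pt "0 0 16.4" --pt "0 0 20" --turn '[0,0,0,0,0]' --hand '[1,1,1,1,1]'

```text
clock: 11.63
eef_pos: [0.6253, 0.1952, 0.0666]
tool_rot: [0.781, 0.624, -0.002, -0.0]
ft_force: [-0.3, -0.3, -0.4]
grip_width: 0.0
```

arm_command --pt "0 0 2" --pt "0 0 3.5" --pt "0 0 3.5" --pt "0 0 3.5" --turn '[0,0,0,0]' --hand '[1,1,1,1]'

```text
clock: 11.97
eef_pos: [0.6259, 0.1959, 0.0336]
tool_rot: [0.781, 0.624, -0.002, -0.0]
ft_force: [-0.8, 0.5, 1.1]
grip_width: -0.0004
```

Run:
```python
from h import *
o=get_obs(); print(o['eef_pos'],st(o['eef_pos']),o['clock'],o['ft_force'])
```

```text
[0.62585286 0.19592934 0.03361114] [-1.54044189e-04  2.53393351e-01] 11.9667 [-0.82263236  0.46320136  1.10602505]
```

arm_command --pt "-0.9 0 0" --pt "-1.6 0 0" --pt "-2.2 0 -0.7" --pt "-2.7 0 -1.4" --pt "-3.4 0 -2.0" --turn '[0,0,0,0,0]' --hand '[1,1,1,1,1]'

```text
clock: 12.38
eef_pos: [0.6207, 0.1653, 0.0573]
tool_rot: [0.78, 0.625, 0.002, 0.0]
ft_force: [1.3, 2.3, 0.9]
grip_width: -0.0
```

arm_command --pt "-0.8 0 -0.6" --pt "-1.7 0 -1.1" --pt "-2.6 0 -1.4" --pt "-3.5 0 -1.6" --pt "-4.4 0 -1.7" --turn '[0,0,0,0,0]' --hand '[1,1,1,1,1]'

```text
clock: 12.8
eef_pos: [0.6095, 0.1204, 0.0721]
tool_rot: [0.781, 0.625, -0.001, 0.0]
ft_force: [0.7, -0.6, 0.0]
grip_width: -0.0
```

arm_command --pt "-0.4 0 0" --pt "-0.8 0 0" --pt "-1.1 0 0" --pt "-1.1 0 0" --turn '[0,0,0,0]' --hand '[1,1,1,1]'

```text
clock: 13.13
eef_pos: [0.6072, 0.1105, 0.0714]
tool_rot: [0.781, 0.625, -0.001, -0.0]
ft_force: [-0.8, 1.2, 0.4]
grip_width: 0.0002
```

Run:
```python
from h import *
o=get_obs(); print(o['eef_pos'],st(o['eef_pos']),o['clock'],o['ft_force'])
im,d,i=snap('top','t7.png'); P=cloud(i,d); S=st(P); 
m=(abs(S[...,0])<.05)&(S[...,1]>.10)&(S[...,1]<.16)&(P[...,2]>.085)&(P[...,2]<.12); print('roller',m.sum(),S[m].min(0),S[m].max(0),P[m][:,2].max())
```

```text
[0.60715114 0.11045065 0.07136026] [7.39842590e-05 1.65893016e-01] 13.1333 [-0.76169016  1.15712028  0.41019108]
roller 10 [0.01770121 0.11247961] [0.03817401 0.12494072] 0.11132520829838044
```

arm_command --pt "2 0 0" --pt "3 0 -4" --pt "3 0 -8" --pt "3 0 -12" --pt "3 0 -16" --turn '[0,0,0,0,0]' --hand '[1,1,0,0,0]'

```text
clock: 13.6
eef_pos: [0.6138, 0.1413, 0.2332]
tool_rot: [0.78, 0.626, -0.0, -0.0]
ft_force: [1.0, -0.5, -0.7]
grip_width: 0.036
```

Run:
```python
from h import *
im,d,i=snap('top','t8.png'); P=cloud(i,d); S=st(P); 
m=(abs(S[...,0])<.05)&(S[...,1]>.10)&(S[...,1]<.16)&(P[...,2]>.085)&(P[...,2]<.12); print('roller',m.sum(),S[m].min(0),S[m].max(0),P[m][:,2].max())
hsv=cv2.cvtColor(im,cv2.COLOR_RGB2HSV)
m=((hsv[...,0]<6)|(hsv[...,0]>174))&(hsv[...,1]>150)&(abs(P[...,2]-.113)<.02)&(np.hypot(P[...,0]-.549,P[...,1]+.154)<.03)
print('knob',np.median(P[m],0))
m=(abs(P[...,2]-.025)<.008)&(P[...,0]>.38)&(P[...,0]<.62)&(P[...,1]<-.25)&(P[...,1]>-.40)&(im.min(-1)>140)
q=P[m]; print('tube',len(q),q.mean(0),cv2.minAreaRect((q[:,:2]*1000).astype('float32')))
v=q[:,:2]-q[:,:2].mean(0); print('dir',np.linalg.svd(v)[2][0])
o=get_obs(); print(o['eef_pos'],o['clock'])
```

```text
roller 127 [-0.03903229  0.11206617] [0.03740929 0.13997491] 0.11956079634809935
knob [ 0.54532433 -0.15592859  0.11326507]
tube 404 [ 0.48593515 -0.32610748  0.0251725 ] ((489.09820556640625, -327.3922119140625), (26.529794692993164, 220.45822143554688), 77.2622299194336)
dir [-0.97468512  0.22358202]
[0.61748039 0.14201067 0.24343609] 13.65
```

Run:
```python
from h import *
plan([.490,-.325,.24],1.345,.2)
```

```text
yaw now -0.219 joint6 2.02
call [-16.12  -0.77   0.  ] turn -0.521
call [-13.59  -8.69  -0.09] turn -0.521
call [ -7.46 -14.31  -0.12] turn -0.521
```

arm_command --pt "-16.1 -0.8 0" --pt "-16.1 -0.8 0" --pt "-16.1 -0.8 0" --pt "-16.1 -0.8 0" --pt "-16.1 -0.8 0" --turn '[-0.521,-0.521,-0.521,-0.521,-0.521]' --hand '[0,0,0,0,0]'

```text
clock: 14.07
eef_pos: [0.5696, -0.0204, 0.232]
tool_rot: [0.594, 0.805, -0.001, 0.0]
ft_force: [0.4, 0.4, 0.5]
grip_width: 0.086
```

arm_command --pt "-13.6 -8.7 0" --pt "-13.6 -8.7 0" --pt "-13.6 -8.7 0" --pt "-13.6 -8.7 0" --pt "-13.6 -8.7 0" --turn '[-0.521,-0.521,-0.521,-0.521,-0.521]' --hand '[0,0,0,0,0]'

```text
clock: 14.48
eef_pos: [0.527, -0.1752, 0.2316]
tool_rot: [0.366, 0.931, -0.001, -0.0]
ft_force: [0.2, -0.3, -0.0]
grip_width: 0.085
```

arm_command --pt "-7.5 -14.3 0" --pt "-7.5 -14.3 0" --pt "-7.5 -14.3 0" --pt "-7.5 -14.3 0" --pt "-7.5 -14.3 0" --turn '[-0.521,-0.521,-0.521,-0.521,-0.521]' --hand '[0,0,0,0,0]'

```text
clock: 14.9
eef_pos: [0.4843, -0.3316, 0.2311]
tool_rot: [0.114, 0.993, -0.001, -0.0]
ft_force: [0.2, 1.2, 0.0]
grip_width: 0.0852
```

Run:
```python
from h import *
snap('wrist')
im,d,i=snap('wrist','w9.png'); P=cloud(i,d); o=get_obs(); print(o['eef_pos'],o['clock'])
m=(abs(P[...,2]-.025)<.008)&(P[...,0]>.34)&(P[...,0]<.64)&(P[...,1]<-.24)&(P[...,1]>-.42)&(im.min(-1)>140)
n,l,s,c=cv2.connectedComponentsWithStats(m.astype('uint8')); k=1+np.argmax(s[1:,4])
q=P[l==k]; b=cv2.minAreaRect((q[:,:2]*1000).astype('float32')); print('tube',s[k],q.mean(0),b)
x,y=np.array(b[0])/1000
a=np.arctan2(*np.linalg.svd(q[:,:2]-q[:,:2].mean(0),full_matrices=False)[2][0][::-1]); a=(a+np.pi/2)%np.pi-np.pi/2; print('ang',a)
plan([x,y,.05],a+np.pi/2,.3)
```

```text
[ 0.48541202 -0.32821517  0.23113322] 15.0
tube [ 260   68   24  189 4121] [ 0.48087514 -0.31867438  0.02507466] ((491.1329345703125, -321.02838134765625), (25.027734756469727, 220.53787231445312), 77.0614242553711)
ang -0.22535010139592027
yaw now 1.339 joint6 -0.36
call [-0.4   0.83 18.11] turn -0.006
```

View pics/w9.png

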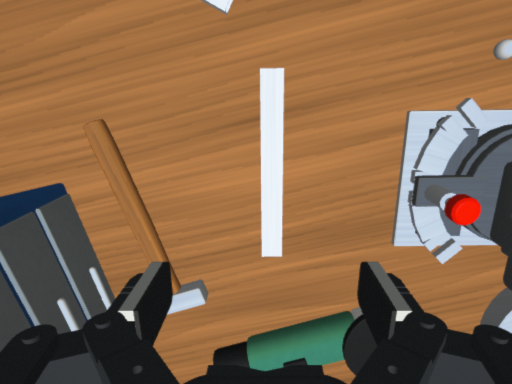

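Wrist view: the tube is clear at cols 260–284, rows 68–256, and its 220 x 25 mm matches. The hammer handle is about 13 cm to its left, well clear of the fingers. Now I'll descend and grasp.

arm_command --pt "-0.2 0.4 4" --pt "-0.4 0.8 8" --pt "-0.4 0.8 12" --pt "-0.4 0.8 16" --pt "-0.4 0.8 20" --turn '[0,0,0,0,0]' --hand '[0,0,0,0,0]'

```text
clock: 15.42
eef_pos: [0.4927, -0.3174, 0.0305]
tool_rot: [0.113, 0.994, 0.0, 0.0]
ft_force: [0.3, -1.4, -1.0]
grip_width: 0.0856
```

arm_command --pt "0 0 2.5" --pt "0 0 4.0" --pt "0 0 4.0" --pt "0 0 4.0" --pt "0 0 4.0" --turn '[0,0,0,0,0]' --hand '[0,0,0.3,0.5,0.6]'

```text
clock: 15.83
eef_pos: [0.4934, -0.3192, -0.0067]
tool_rot: [0.113, 0.994, -0.0, 0.001]
ft_force: [1.1, -0.4, 0.5]
grip_width: 0.0515
```

arm_command --pt "0 0 0" --pt "0 0 0" --pt "0 0 0" --pt "0 0 0" --turn '[0,0,0,0]' --hand '[0.8,1,1,1]'

```text
clock: 16.17
eef_pos: [0.4937, -0.3208, -0.0056]
tool_rot: [0.114, 0.993, -0.001, 0.002]
ft_force: [-0.8, -1.0, 6.3]
grip_width: 0.0229
```

arm_command --pt "0 0 -2" --pt "0 0 -5" --pt "0 0 -9" --pt "0 0 -13" --pt "0 0 -17" --turn '[0,0,0,0,0]' --hand '[1,1,1,1,1]'

```text
clock: 16.58
eef_pos: [0.491, -0.3189, 0.1634]
tool_rot: [0.114, 0.993, 0.0, -0.001]
ft_force: [1.2, -1.0, -2.8]
grip_width: 0.0236
```

arm_command --pt "0 0 -3" --pt "0 0 -3" --pt "0 0 -3" --turn '[0,0,0]' --hand '[1,1,1]'

```text
clock: 16.83
eef_pos: [0.493, -0.3202, 0.1946]
tool_rot: [0.114, 0.993, -0.001, 0.003]
ft_force: [0.5, -0.7, -4.1]
grip_width: 0.0236
```

Run:
```python
from h import *
o=get_obs(); print(o['eef_pos'],o['ft_force'],o['ft_torque'],o['clock'],o['grip_width'])
plan([.5775,.0116,.20],-.218,.13)
```

```text
[ 0.49297876 -0.3202113   0.19456323] [ 0.54928133 -0.67045863 -4.0777801 ] [-0.00498813  0.05676183 -0.01597046] 16.8333 0.023573895133196094
yaw now 1.343 joint6 -0.35
call [-0.24 11.41 -0.2 ] turn 0.52
call [ 5.46 10.02 -0.23] turn 0.52
call [ 9.72  5.98 -0.24] turn 0.52
```

arm_command --pt "-0.05 2.3 -0.2" --pt "-0.1 4.6 -0.2" --pt "-0.15 6.9 -0.2" --pt "-0.2 9.2 -0.2" --pt "-0.24 11.41 -0.2" --turn '[0.104,0.208,0.312,0.416,0.52]' --hand '[1,1,1,1,1]'

```text
clock: 17.25
eef_pos: [0.5183, -0.2071, 0.191]
tool_rot: [0.368, 0.93, 0.0, -0.003]
ft_force: [0.1, 0.7, -2.5]
grip_width: 0.0232
```

arm_command --pt "1.1 2 -0.2" --pt "2.2 4 -0.2" --pt "3.3 6 -0.2" --pt "4.4 8 -0.2" --pt "5.46 10.02 -0.2" --turn '[0.104,0.208,0.312,0.416,0.52]' --hand '[1,1,1,1,1]'

```text
clock: 17.67
eef_pos: [0.5463, -0.0968, 0.1931]
tool_rot: [0.594, 0.804, -0.001, -0.003]
ft_force: [-0.7, -0.2, -2.6]
grip_width: 0.0231
```

arm_command --pt "2 1.2 -0.2" --pt "4 2.4 -0.2" --pt "6 3.6 -0.2" --pt "8 4.8 -0.2" --pt "9.72 5.98 -0.2" --turn '[0.104,0.208,0.312,0.416,0.52]' --hand '[1,1,1,1,1]'

```text
clock: 18.08
eef_pos: [0.5743, 0.0138, 0.195]
tool_rot: [0.781, 0.625, -0.002, -0.002]
ft_force: [0.4, 0.1, -2.2]
grip_width: 0.023
```

Run:
```python
from h import *
snap('wrist'); snap('wrist')
im,d,i=snap('wrist','w10.png'); P=cloud(i,d); S=st(P); o=get_obs(); print(o['eef_pos'],st(o['eef_pos']),o['clock'],o['ft_force'])
for r in jawfit(P): print('w',r,st(np.array(r[1:3])))
m=(P[...,2]>.18)&(P[...,2]<.26)&(im.min(-1)>140)&(abs(S[...,0])<.05)
q=P[m]; s=S[m]; print('tube',len(q),s.min(0),s.max(0),np.polyfit(s[:,1],q[:,2],1),np.polyfit(s[:,1],s[:,0],1))
plan([.5775,.0116,.14],-.218,.3)
```

```text
[0.57470694 0.01380904 0.19505244] [-0.01070093  0.06452177] 18.2333 [-0.03647071  0.00997991 -3.29122507]
w (np.int32(2203), 0.517, -0.0273, 56.4, 45.1, np.float64(1.37), np.float64(0.1347)) [-0.0581511  0.011905 ]
w (np.int32(2071), 0.6082, -0.0478, 57.3, 44.6, np.float64(1.36), np.float64(0.1346)) [0.03532406 0.01161469]
tube 22085 [-0.02753834  0.01072097] [0.00624934 0.17635855] [0.00073315 0.22566648] [-0.00580718 -0.01035448]
yaw now -0.214 joint6 1.81
call [-0.15  0.35  5.5 ] turn 0.004
```

View pics/w10.png

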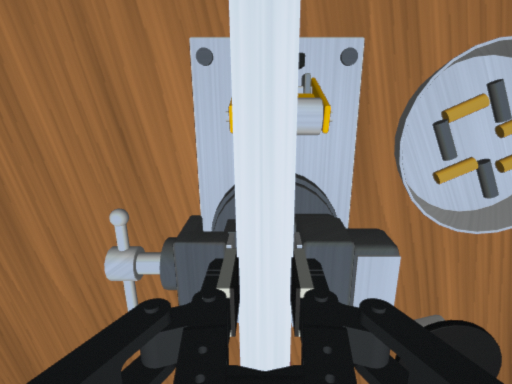

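Wrist view: the tube is held level (col 265) over the gap and aligned with the jaws. The roller is up at (310,115) and the far end is past it. I'll lower it slowly.

arm_command --pt "0 0 2" --pt "0 0 4" --pt "0 0 6" --pt "0 0 7.5" --pt "0 0 8.2" --turn '[0,0,0,0,0]' --hand '[1,1,1,1,1]'

```text
clock: 18.65
eef_pos: [0.5728, 0.0112, 0.1117]
tool_rot: [0.78, 0.626, -0.003, -0.002]
ft_force: [0.2, -0.0, -2.5]
grip_width: 0.0232
```

arm_command --pt "0 0 0.1" --pt "0 0 0.2" --pt "0 0 0.3" --pt "0 0 0.4" --pt "0 0 0.4" --turn '[0,0,0,0,0]' --hand '[1,1,1,1,1]'

```text
clock: 19.07
eef_pos: [0.5768, 0.0123, 0.1128]
tool_rot: [0.78, 0.626, 0.001, 0.001]
ft_force: [0.8, 0.6, -3.5]
grip_width: 0.0232
```

arm_command --pt "0 0 0.1" --pt "0 0 0.2" --pt "0 0 0.3" --pt "0 0 0.4" --pt "0 0 0.4" --turn '[0,0,0,0,0]' --hand '[1,1,1,1,1]'

```text
clock: 19.48
eef_pos: [0.5759, 0.0123, 0.1076]
tool_rot: [0.78, 0.626, -0.0, -0.0]
ft_force: [-0.2, 0.4, -2.2]
grip_width: 0.0236
```

arm_command --pt "0 0 0.1" --pt "0 0 0.2" --pt "0 0 0.3" --pt "0 0 0.3" --turn '[0,0,0,0]' --hand '[1,1,1,1]'

```text
clock: 19.82
eef_pos: [0.5762, 0.0123, 0.105]
tool_rot: [0.78, 0.626, 0.0, 0.0]
ft_force: [-0.7, -0.0, -1.9]
grip_width: 0.0232
```

arm_command --pt "0 0 0.1" --pt "0 0 0.2" --pt "0 0 0.2" --turn '[0,0,0]' --hand '[1,1,1]'

```text
clock: 20.07
eef_pos: [0.5763, 0.0123, 0.1048]
tool_rot: [0.78, 0.626, 0.001, 0.0]
ft_force: [-3.4, 0.6, 6.6]
grip_width: 0.0235
```

Run:
```python
from h import *
im,d,i=snap('wrist'); P=cloud(i,d); S=st(P); o=get_obs(); print(o['eef_pos'],st(o['eef_pos']),o['clock'],o['ft_force'],o['ft_torque'])
m=(P[...,2]>.12)&(P[...,2]<.16)&(im.min(-1)>140)&(abs(S[...,0]+.01)<.009)&(S[...,1]>.02)
q=P[m]; s=S[m]; print('tube',len(q),s.min(0),s.max(0),np.polyfit(s[:,1],q[:,2],1))
```

```text
[0.57627662 0.01236382 0.10481093] [-0.00885583  0.06345025] 20.1167 [-3.74929812 -0.3278051   6.78382472] [ 0.01833971  0.83895041 -0.00541724]
tube 15510 [-0.01899885  0.02002026] [-0.00100218  0.17524584] [0.00464972 0.13499989]
```

arm_command --pt "0 0 -0.1" --pt "0 0 -0.1" --pt "0 0 -0.1" --pt "0 0 -0.1" --pt "0 0 -0.1" --turn '[0,0,0,0,0]' --hand '[0.8,0.6,0.4,0.3,0.3]'

```text
clock: 20.53
eef_pos: [0.5763, 0.0123, 0.1039]
tool_rot: [0.78, 0.626, 0.0, 0.0]
ft_force: [0.3, -0.1, 0.6]
grip_width: 0.0597
```

arm_command --pt "0 0 -2" --pt "0 0 -5" --pt "0 0 -9" --pt "0 0 -12" --pt "0 0 -12" --turn '[0,0,0,0,0]' --hand '[0.3,0.3,0.3,0.3,0.3]'

```text
clock: 20.95
eef_pos: [0.58, 0.0124, 0.2316]
tool_rot: [0.78, 0.626, 0.005, 0.004]
ft_force: [1.7, 0.1, 0.5]
grip_width: 0.0594
```

```bash
cat >> h.py <<'E'
def report(fn=None):
    im,d,i=snap('wrist',fn); P=cloud(i,d); S=st(P); o=get_obs(); print(o['eef_pos'].round(4),st(o['eef_pos']).round(4),o['clock'],o['ft_force'].round(1),o['grip_width'])
    m=(P[...,2]>.128)&(P[...,2]<.142)&(im.min(-1)>140)&(abs(S[...,0])<.05)&(S[...,1]>-.06)
    q=P[m]; s=S[m]; print('tube',len(q),s.min(0),s.max(0),'z',np.polyfit(s[:,1],q[:,2],1),'x',np.polyfit(s[:,1],s[:,0],1))
    for r in jawfit(P): print('jaw',r,st(np.array(r[1:3])).round(4))
E
python3 - <<'E'
from h import *
camera('wrist'); report('w11.png')
E
```

```text
[0.5774 0.0124 0.2257] [-0.0078  0.0637] 21.05 [0.6 0.3 0.1] 0.05984813510364027
tube 8749 [-0.04183723 -0.04488988] [0.01536047 0.17548443] z [0.00462249 0.13230816] x [-6.84305905e-05 -1.10247280e-02]
jaw (np.int32(5427), 0.5689, -0.012, 166.0, 25.0, np.float64(1.356), np.float64(0.1326)) [-0.0108  0.0381]
jaw (np.int32(3723), 0.6037, -0.0592, 84.1, 44.2, np.float64(1.36), np.float64(0.1318)) [ 0.0334 -0.0005]
jaw (np.int32(3160), 0.5122, -0.0393, 83.9, 45.2, np.float64(1.358), np.float64(0.1322)) [-0.0602 -0.0008]
```

View pics/w11.png

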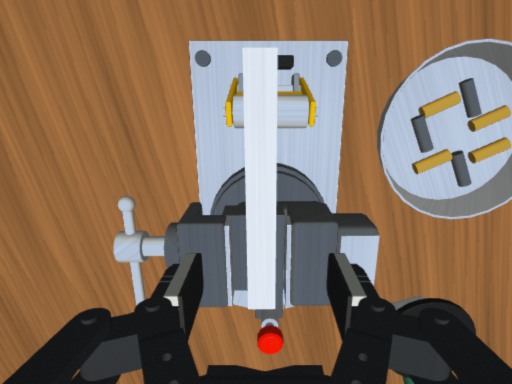

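arm_command --pt "-2.1 -3.5 0" --pt "-4.2 -7 0" --pt "-6.4 -10.7 0" --pt "-6.4 -10.7 3.5" --pt "-6.4 -10.7 7" --turn '[0,0,0,0,0]' --hand '[1,1,1,1,1]'

```text
clock: 21.47
eef_pos: [0.4569, -0.0278, 0.1542]
tool_rot: [0.78, 0.626, 0.001, 0.001]
ft_force: [1.1, 0.3, -1.2]
grip_width: 0.0004
```

arm_command --pt "0 0 2.5" --pt "0 0 4.5" --pt "0 0 5.5" --pt "0 0 5.5" --pt "0 0 5.5" --turn '[0,0,0,0,0]' --hand '[1,1,1,1,1]'

```text
clock: 21.88
eef_pos: [0.4562, -0.027, 0.0973]
tool_rot: [0.78, 0.626, -0.002, -0.001]
ft_force: [0.2, -0.3, 0.2]
grip_width: 0.0001
```

Run:
```python
from h import *
o=get_obs(); print(o['eef_pos'],st(o['eef_pos']),o['ft_force'],o['grip_width'])
```

```text
[ 0.45622407 -0.02704479  0.09733225] [-0.11754379 -0.00099029] [ 0.22394847 -0.31084599  0.207338  ] 0.00013368788951634408
```

arm_command --pt "0 0.8 -0.2" --pt "0 1.6 -0.2" --pt "0 2.2 -0.2" --pt "0 2.8 -0.2" --pt "0 3.3 -0.2" --turn '[0,0,0,0,0]' --hand '[1,1,1,1,1]'

```text
clock: 22.3
eef_pos: [0.4903, -0.0342, 0.1013]
tool_rot: [0.779, 0.626, -0.0, -0.0]
ft_force: [-4.7, 1.4, 3.1]
grip_width: 0.0
```

arm_command --pt "0 0.3 0" --pt "0 0.6 0" --pt "0 0.9 0" --pt "0 1.1 0" --pt "0 1.1 0" --turn '[0,0,0,0,0]' --hand '[1,1,1,1,1]'

```text
clock: 22.72
eef_pos: [0.5003, -0.0364, 0.1009]
tool_rot: [0.779, 0.626, -0.0, -0.001]
ft_force: [-4.3, 1.2, 4.4]
grip_width: -0.0
```

Run:
```python
from h import *
report()
```

```text
[ 0.5003 -0.0364  0.1009] [-0.0725 -0.0006] 22.7667 [-4.8  1.7  3. ] 0.00012166525548638264
tube 24006 [-0.01862842 -0.04042556] [0.01777145 0.11041648] z [0.00685553 0.13495352] x [-0.05173254  0.0004553 ]
jaw (np.int32(44867), 0.5856, -0.0191, 135.1, 141.4, np.float64(0.885), np.float64(0.1349)) [0.0071 0.0347]
```

arm_command --pt "0 0.15 0" --pt "0 0.3 0" --pt "0 0.4 0" --pt "0 0.5 0" --pt "0 0.5 0" --turn '[0,0,0,0,0]' --hand '[1,1,1,1,1]'

```text
clock: 23.18
eef_pos: [0.5026, -0.0369, 0.1008]
tool_rot: [0.779, 0.627, -0.002, -0.003]
ft_force: [-10.6, 3.9, 8.9]
grip_width: 0.0001
```

arm_command --pt "0 0.1 0" --pt "0 0.2 0" --pt "0 0.3 0" --pt "0 0.3 0" --turn '[0,0,0,0]' --hand '[1,1,1,1]'

```text
clock: 23.52
eef_pos: [0.5025, -0.0369, 0.1007]
tool_rot: [0.779, 0.627, -0.004, -0.005]
ft_force: [-17.6, 5.2, 14.9]
grip_width: -0.0
```

arm_command --pt "0 0.2 0" --pt "0 0.3 0" --pt "0 0.3 0" --turn '[0,0,0]' --hand '[1,1,1]'

```text
clock: 23.77
eef_pos: [0.5025, -0.0369, 0.1007]
tool_rot: [0.779, 0.627, -0.005, -0.007]
ft_force: [-25.1, 5.9, 20.8]
grip_width: 0.0002
```

arm_command --pt "0 -1.5 0" --pt "0 -4 0" --pt "0 -5 -4" --pt "0 -5 -8" --pt "0 -5 -12" --turn '[0,0,0,0,0]' --hand '[1,1,1,1,1]'

```text
clock: 24.18
eef_pos: [0.4617, -0.0283, 0.2216]
tool_rot: [0.78, 0.626, -0.001, -0.0]
ft_force: [2.4, 0.1, 1.1]
grip_width: -0.0002
```

arm_command --pt "2 2 -1" --pt "4 5 -2" --pt "4 6 -2" --pt "4 6 -2" --pt "4 6 -2" --turn '[0,0,0,0,0]' --hand '[1,1,1,1,1]'

```text
clock: 24.6
eef_pos: [0.5305, -0.0022, 0.2404]
tool_rot: [0.779, 0.626, -0.0, 0.0]
ft_force: [-0.4, 0.3, 0.2]
grip_width: -0.0001
```

Run:
```python
from h import *
camera('wrist'); report('w12.png')
im,d,i=snap('top'); P=cloud(i,d); S=st(P)
m=(P[...,2]>.125)&(P[...,2]<.145)&(im.min(-1)>140)&(abs(S[...,0])<.05)&(S[...,1]>-.06); print(S[m].min(0),S[m].max(0))
hsv=cv2.cvtColor(im,cv2.COLOR_RGB2HSV)
m=((hsv[...,0]<6)|(hsv[...,0]>174))&(hsv[...,1]>150)&(abs(P[...,2]-.113)<.02)&(np.hypot(P[...,0]-.549,P[...,1]+.154)<.03)
print('knob',np.median(P[m],0))
m=(abs(S[...,0])<.05)&(S[...,1]>.10)&(S[...,1]<.16)&(P[...,2]>.085)&(P[...,2]<.12); print('roller',m.sum(),S[m].min(0),S[m].max(0))
```

```text
[ 0.5292 -0.0024  0.2403] [-0.0517  0.0389] 24.7 [-0.7 -0.4 -0.8] 9.899651826418549e-05
tube 8948 [-0.01638335 -0.04386314] [0.0190329  0.17626571] z [0.0060002 0.1349621] x [-0.00673649  0.00013755]
jaw (np.int32(13214), 0.579, -0.0138, 164.7, 113.2, np.float64(1.358), np.float64(0.1349)) [-0.0005  0.0385]
[-0.01465028 -0.0468809 ] [0.01759145 0.17275953]
knob [ 0.54557391 -0.15610911  0.11281216]
roller 78 [-0.04226764  0.11427301] [0.03448426 0.15280884]
```

View pics/w12.png

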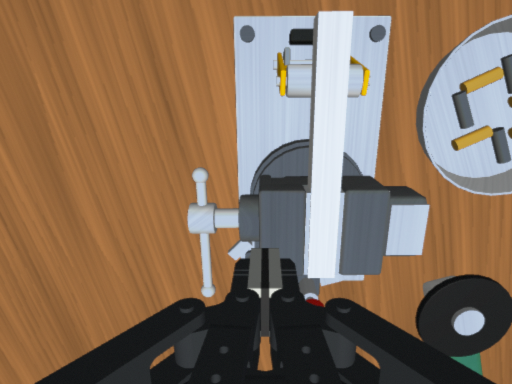

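The jaw is shut on the tube: the block across both jaws measures 113 mm, close to the expected 45 + 25 + 45. The tube lies over the roller at (325,80). The arm is clear, so I'll hand in.

```bash
python3 -c "
from workcell import *
print(job_done())"
```

```text
the job is handed in; nothing more can be done
None
```

I turned the vise to its next notch and let the pin drop in, pushed the rest up against its stop, and laid the tube on the ledge and roller. I then pushed the front jaw shut until it stalled at about 25 N. I handed in at about 25 s with the arm clear; no verdict is reported.

**Last checks:**
- **Vise and pin:** the jaws lie at 1.358 rad, against about 1.353 expected for in line. The knob top is at 113 mm, so the pin is down.
- **Tube:** it is flat with its top at 135 mm. It is straight to about 0.01 rad, its centre about 65 mm along the jaws, and its far end past the roller.
- **Jaw opening:** this comes to about 24–25 mm, worked out from the 113 mm measured across both jaws. I did not measure the gap between tube and rear jaw separately, but the push stalled as it should.
- **Rest:** the standing roller was seen at the right place and height. Contact between tube and roller was judged from the picture and a slight upward tilt of the tube, not from a force reading.

**What disagreed or failed:**
- **Fingertips:** they stood about 18 mm behind the reported TCP, while `tip_reach` says 14 mm ahead. My first grasp closed just above the knob and, while probing, the shut fingers pressed on it with about 29 N. I used the measured offset from then on.
- **Camera readings:** one wrist picture taken while the arm was still settling read 9 mm high; later pictures agreed. The top and wrist cameras differed by 2–3 mm throughout.

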